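# Flip the sample tag of the open jar to tested

### The job

The sample in the open jar has just been tested: with a fingertip, gently swing the hinged tag on that jar's stand up and over its pivot, so that it lies flat on the other side with the tick showing instead of the ring, pressed fully down. Only push the tag, do not pinch it; nothing is to be picked up, and the stands, the jars, the other two tags and everything else on the bench stay as they are.

Things in the scene. Friction and masses are not known exactly. Their poses are not given: they have to be found in the camera images.
- stand_open: Stand with the open jar: loose, 1 kg, grey foot plate 120 mm wide (y), top at 9 mm, from 45 mm before (-x) to 135 mm behind (+x) the origin, which is on the bench under the middle of the pivot pin. x runs along the pin to the jar (jar axis at x = 95 mm), y to where a waiting tag lies, z up. Pin 62 mm up, in a bracket 64 mm (x) by 30 mm (y), top at 72 mm. x points away from the robot within 13 degrees.
- tag_open (a joint): Flip tag at the open jar, turns about the pin like a page: 0 = level over the stand's +y side, ring up (waiting); pi/2 = upright; pi = level over the -y side, tick up (tested); stops at both. White paddle 4 mm thick, head 62 mm wide, 26 to 74 mm from the pin; under it, beyond 15 mm from the pin, only foot plate or bench. Stiff hinge: stays where left, takes about 1 N at the head. Starts at 0 to 0.25.
- tag_open_edge (a point): Middle of the free edge of that tag, 74 mm from the pivot, half-way through its thickness; moves with the tag.
- stand_done: Stand with a closed, tested jar: loose, 1 kg, grey foot plate 120 mm wide (y), top at 9 mm, from 45 mm before (-x) to 135 mm behind (+x) the origin, which is on the bench under the middle of the pivot pin. x runs along the pin to the jar (jar axis at x = 95 mm), y to where a waiting tag lies, z up. Pin 62 mm up, in a bracket 64 mm (x) by 30 mm (y), top at 72 mm. x points away from the robot within 13 degrees.
- tag_done (a joint): Flip tag at a closed, tested jar, turns about the pin like a page: 0 = level over the stand's +y side, ring up (waiting); pi/2 = upright; pi = level over the -y side, tick up (tested); stops at both. White paddle 4 mm thick, head 62 mm wide, 26 to 74 mm from the pin; under it, beyond 15 mm from the pin, only foot plate or bench. Stiff hinge: stays where left, takes about 1 N at the head. Starts at 2.95 to 3.14 and must stay.
- tag_done_edge (a point): Middle of the free edge of that tag, 74 mm from the pivot, half-way through its thickness; moves with the tag.
- stand_wait: Stand with a closed, untested jar: loose, 1 kg, grey foot plate 120 mm wide (y), top at 9 mm, from 45 mm before (-x) to 135 mm behind (+x) the origin, which is on the bench under the middle of the pivot pin. x runs along the pin to the jar (jar axis at x = 95 mm), y to where a waiting tag lies, z up. Pin 62 mm up, in a bracket 64 mm (x) by 30 mm (y), top at 72 mm. x points away from the robot within 13 degrees.
- tag_wait (a joint): Flip tag at a closed, untested jar, turns about the pin like a page: 0 = level over the stand's +y side, ring up (waiting); pi/2 = upright; pi = level over the -y side, tick up (tested); stops at both. White paddle 4 mm thick, head 62 mm wide, 26 to 74 mm from the pin; under it, beyond 15 mm from the pin, only foot plate or bench. Stiff hinge: stays where left, takes about 1 N at the head. Starts at 0 to 0.25 and must stay.
- tag_wait_edge (a point): Middle of the free edge of that tag, 74 mm from the pivot, half-way through its thickness; moves with the tag.
- jar_open: The open amber glass jar, no lid, 58 mm wide, 78 mm tall, stands on stand_open; origin at the middle of its underside.
- jar_done: Amber glass jar closed with a screw lid, 58 mm wide, 88 mm tall, stands on stand_done; origin at the middle of its underside.
- jar_wait: Amber glass jar closed with a screw lid, 58 mm wide, 88 mm tall, stands on stand_wait; origin at the middle of its underside.
- jar_lid: The lid of the open jar, lying mouth up on the bench, 57 mm wide, 18 mm tall. Bystander; origin at the middle of its underside.
- strip_tube: White test-strip tube, upright, 29 mm wide, 94 mm tall. Bystander; origin at the middle of its underside.
- dropper_a: Small dropper bottle, 23 mm wide, 58 mm tall. Bystander; origin at the middle of its underside.
- dropper_b: Small dropper bottle, 23 mm wide, 58 mm tall. Bystander; origin at the middle of its underside.
- blue_cap: Screw cap, 30 mm wide, 11 mm tall. Bystander; origin at the middle of its underside.
Things that resemble listed ones, but are neither listed nor needed, are in the scene too. What is shaped like the jar_open but red is not meant.

How it is judged:
By the outcome, as a careful person would: the job done as asked, in the order asked, and still so for the second after the job is handed in, with the robot touching nothing.
It also fails if it takes over 48 s, if anything falls off the work surface, if the arm or the gripper's body presses on something with over 40 N, if the wrist force passes 120 N, or if a joint passes its speed limit or range.

### The arm

A 6-joint arm with a two-finger parallel gripper is mounted at the origin on the work surface. World frame = base frame: x ahead of the robot, y to its left, z up, the work surface at z = 0. Lengths are in m, angles in rad, forces in N, time in s.
With the tool pointing down it reaches from about 0.35 to 0.775 m from the base axis. Payload 5.5 kg.
Tool frame: the origin (TCP) lies between the finger pads; the fingertips stand 17 mm ahead of it and the grasp point (between the pads) lies 2 mm behind it (env.finger_overhang is the distance from the TCP to the fingertips, in m); z points along the fingers, y is the line along which they close (so a half turn about z gives the same grasp; the last joint's range is limited). The gripper opens to 85 mm and grips with 20 to 120 N. Pads are 22 mm wide; open, the fingers measure 114 mm over their backs; the gripper's body (76 mm by 85 mm) begins 54 mm behind the grasp point. The pads swing forward as they close: fully open they stand 13 mm farther back than shut.
Start: joints at [1.134, 0.313, 0.046, 1.304, 0, 1.431], TCP at [0.168, 0.55, 0.248] pointing down, gripper open.
Joint ranges: [-2.76, 2.76], [-0.86, 1.69], [-1.03, 1.26], [-2.2, 2.34], [-1.47, 1.5], [-3.14, 3.14]. Speed limits (rad/s): [2.57, 2.57, 3.14, 3.14, 3.14, 3.14].

### API

Orientations are given as a unit quaternion [w, x, y, z].
In Python, from workcell import env gives the robot as it stands. The module is installed in compiled form; this text tells all that it offers.
- The arm moves only by the shell command python3 -m pendant 'ROWS' [FORCE]. ROWS is JSON, a list of rows, each a list of 5 numbers: the gripper's target within -1 to 1 (fully open at 1, half-way at 0, shut at -1), then the shift along the tool's x, y, z in m, then the turn about the tool's z in rad. A call has 1 to 8 rows; each row shifts and turns the commanded pose from where the row before left it, along the tool's axes as they then stand; what a row does not reach is not made up. A row lasts 1/8 s, in which the tool goes at most 62.5 mm and 10.7 degrees, less where a joint would pass 70% of its speed; a pose out of reach is approached as far as the arm can. A call with a gripper value outside its range is refused whole. The fingers move at their own pace and stop on an object; FORCE is the grip in N (left out, the last holds). Time passes only in rows, so rows that do not move let the fingers close. It gives the time, the measured TCP pose, the force, the opening and the grip force at its end, in the units of the state.
- env.get_state(): the state, without advancing time (a new reading comes with each control period).
- env.read_camera(name): name is "side" or "top"; returns the picture (384x512x3 uint8, red, green, blue); there is no depth.
- env.calibration(name): a dict with "K" (3x3 intrinsics, pixels), "distortion" ([k1, k2, p1, p2, k3] as OpenCV has them; the pictures are not rectified), "T" (4x4, takes a point from camera to world coordinates). Camera axes: x right, y down, z forward; pixel columns grow to the right and rows downward; lengths in m; the calibration is good to about 2 mm. A picture is of the moment at which its call begins. calibration takes no time and is no camera call.
- env.hand_in(): hands the job in; it is judged then, once.
Trained networks look in the newest picture that a camera, given by its name, has taken for a name from the list of things; names that differ only in an ending like _2 or _b are one class to them, and where a whole thing is asked for, a point or a joint stands for the part that bears it (a point fixed in the world has none). Each returns a list of dicts, best first, with "score" (0 to 1); they miss things now and then, are a little off and sometimes report something else, mostly with a low value. They report only what shows in the picture. A call takes as long as a camera call. They do not tell look-alikes from the thing itself.
- env.recognise(camera, label): "centre" ([column, row] in pixels, amid what is visible of it).
The state is a dict: "clock": time; "joint_pos": joint angles; "qvel": joint speeds; "tau": joint torques, N m; "tcp_pos": TCP position; "orientation": TCP orientation; "wrist_force": force on the tool from outside, world axes, zero at the start; "ft_torque": the same for the moment, N m; "finger_gap": finger opening in m; "grip_force": force on a finger pad.
Only numpy, scipy, OpenCV 4.12 (cv2) and the standard library are available. Lean on these libraries where they do the work, as an engineer would, in place of code of your own. Each camera call takes 0.05 s, during which the arm holds its last target. There are 200 camera calls.

## Working session

There is one attempt and no reset: what is moved stays moved. The work goes in short steps, Python scripts to look and compute and a shell command to move; the robot and the scene stay as the last step left them, time stands still between calls to the robot, and variables do not carry over. Pictures are saved under pics/ and viewed, at most 10 in all, crops included, and the job is handed in when it is done.

```bash
mkdir -p pics; cat > h.py <<'E'
import numpy as np, cv2
from workcell import env
def ray(cam,px):
    c=env.calibration(cam);K=np.array(c["K"]);D=np.array(c["distortion"]);T=np.array(c["T"])
    u=cv2.undistortPoints(np.array([[px]],float),K,D)[0,0]
    return T[:3,3],T[:3,:3]@np.array([u[0],u[1],1])
def at_z(cam,px,z):
    o,d=ray(cam,px);return o+d*(z-o[2])/d[2]
def proj(cam,P):
    c=env.calibration(cam);K=np.array(c["K"]);D=np.array(c["distortion"]);T=np.linalg.inv(np.array(c["T"]))
    r,_=cv2.Rodrigues(T[:3,:3]);return cv2.projectPoints(np.array(P,float).reshape(-1,1,3),r,T[:3,3],K,D)[0][:,0]
def snap(cam,name,crop=None,s=1):
    im=env.read_camera(cam)[:,:,::-1]
    if crop: a,b,c,d=crop; im=im[b:d,a:c]
    im=cv2.resize(im,None,fx=s,fy=s,interpolation=cv2.INTER_CUBIC);cv2.imwrite("pics/"+name,im)
E
python3 - <<'E'
from h import *
np.set_printoptions(precision=3,suppress=True)
for c in("top","side"):
    snap(c,c+"1.png",s=1.5)
    print(c,np.array(env.calibration(c)["T"]))
    for l in("stand_open","tag_open","tag_open_edge","jar_open","jar_done"):
        print(l,[(np.round(r["centre"],1).tolist(),round(r["score"],2)) for r in env.recognise(c,l)])
s=env.get_state();print(s["clock"],s["tcp_pos"],s["orientation"],s["finger_gap"],env.finger_overhang)
E
```

```text
top [[ 0.078 -0.973  0.218  0.322]
 [-0.997 -0.077  0.012 -0.036]
 [ 0.006 -0.218 -0.976  1.318]
 [ 0.     0.     0.     1.   ]]
stand_open [([256.3, 208.0], 0.91)]
tag_open [([243.5, 212.8], 0.8)]
tag_open_edge [([245.2, 214.1], 0.97), ([223.0, 163.3], 0.72)]
jar_open [([185.3, 143.6], 0.72), ([262.7, 186.5], 0.59)]
jar_done [([350.3, 185.7], 0.66)]
side [[-0.743 -0.51   0.434  0.171]
 [-0.669  0.581 -0.463  0.408]
 [-0.016 -0.634 -0.773  0.812]
 [ 0.     0.     0.     1.   ]]
stand_open [([267.3, 219.4], 0.92)]
tag_open [([265.1, 222.4], 0.87)]
tag_open_edge [([248.6, 258.5], 0.19)]
jar_open [([248.3, 196.3], 0.86), ([169.3, 301.6], 0.36)]
jar_done [([309.3, 129.4], 0.73)]
0.6 [0.168 0.55  0.248] [0.    0.148 0.989 0.   ] 0.0854267876783218 0.017
```

View pics/top1.png

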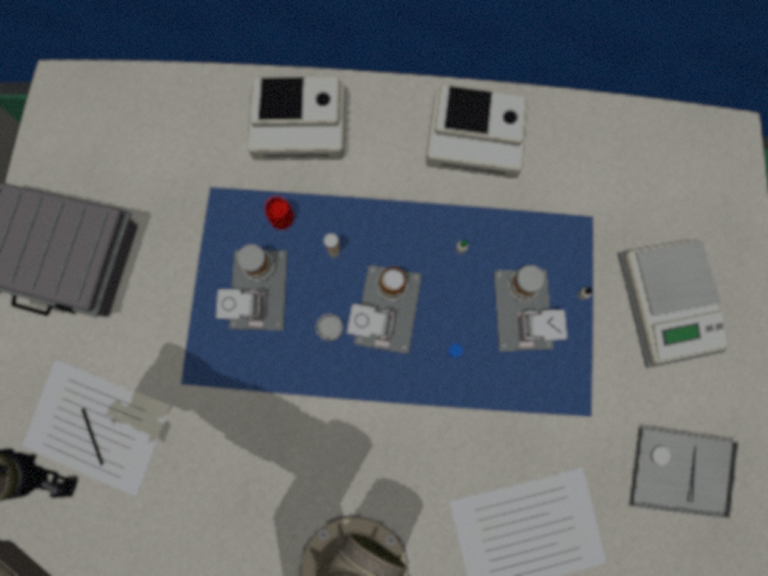

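View pics/side1.png

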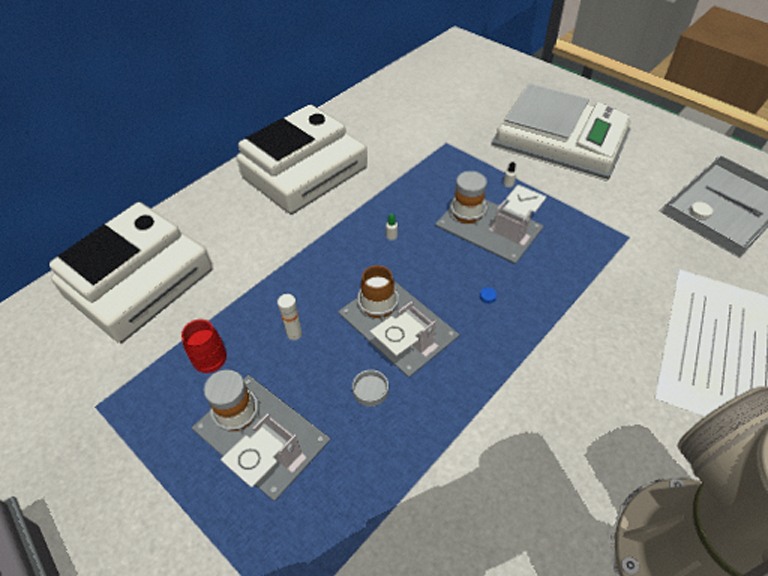

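The open jar (brown, no lid) is on the middle stand, near (258,205) in the top image and (265,218) in the side image. Its ring tag lies to the left (+y), and the lid is at about (219,217) in the top image. Next I'll zoom in for the pose.

```bash
python3 - <<'E'
from h import *
a=env.read_camera("top")[165:245,215:295,::-1];b=env.read_camera("side")[165:265,215:315,::-1]
cv2.imwrite("pics/z1.png",np.hstack([cv2.resize(a,(400,400),interpolation=cv2.INTER_CUBIC),cv2.resize(b,(400,400),interpolation=cv2.INTER_CUBIC)]))
E
```

```text
(no output)
```

View pics/z1.png

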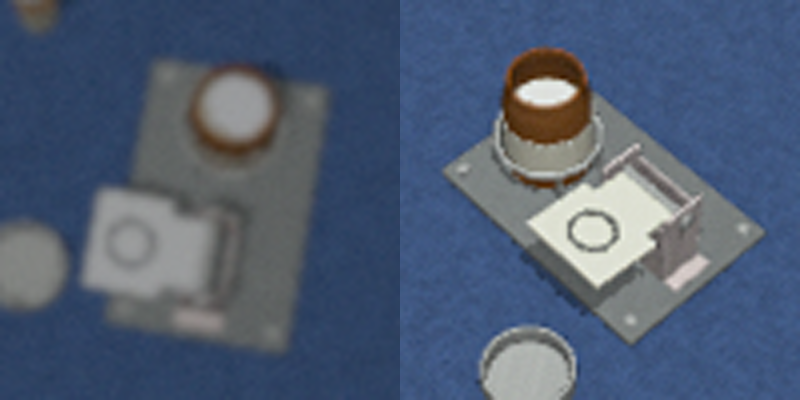

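```bash
cat > fit.py <<'E'
from h import *
from scipy.optimize import least_squares
np.set_printoptions(precision=4,suppress=True)
def W(p,L):
    c,s=np.cos(p[2]),np.sin(p[2]);L=np.array(L,float)
    return np.c_[p[0]+c*L[:,0]-s*L[:,1],p[1]+s*L[:,0]+c*L[:,1],L[:,2]]
def tagL(a): return [[x,.074*np.cos(a)-.002*np.sin(a),.062+.074*np.sin(a)+.002*np.cos(a)] for x in(.031,-.031)]
pl={'fl':(.135,.06,.009),'fr':(.135,-.06,.009),'nr':(-.045,-.06,.009),'nl':(-.045,.06,.009)}
T=lambda u,v:(215+(u+.5)/5-.5,165+(v+.5)/5-.5)
S=lambda u,v:(215+(u-400+.5)/4-.5,165+(v+.5)/4-.5)
top=[T(152,60),T(328,88),T(287,352),T(107,322)];side=[S(443,172),S(765,232),S(632,343)]
ttop=[T(98,187),T(83,287)];ts=[S(528,222),S(600,290)]
def res(p):
    q=tagL(p[3])
    return np.r_[(proj("top",W(p,[pl[k] for k in('fl','fr','nr','nl')]+q))-np.array(top+ttop)).ravel(),
     (proj("side",W(p,[pl[k] for k in('fl','nr','nl')]+q))-np.array(side+ts)).ravel()]
if __name__=="__main__":
    r=least_squares(res,[.45,0,0,.1]);print(r.x);print(r.fun.reshape(-1,2))
    p=r.x
    print("edge",W(p,tagL(p[3])).mean(0))
E
python3 fit.py
```

```text
[ 0.5106 -0.0237 -0.0858  0.0998]
[[ 0.2076 -0.2926]
 [ 0.5093 -0.1435]
 [ 0.2883  0.3578]
 [-0.1812  0.3139]
 [ 0.6599  0.4658]
 [ 0.1815 -0.1767]
 [-1.0241  0.1613]
 [ 0.5306 -0.0232]
 [-0.0419  0.7081]
 [-0.4121  0.3962]
 [-0.1636 -0.4546]]
edge [0.5169 0.0495 0.0714]
```

```bash
python3 -m pendant '[[-1,-0.04,-0.03,0,0],[-1,-0.04,-0.03,0,0],[-1,-0.04,-0.03,0,0],[-1,-0.04,-0.03,0,0],[-1,-0.04,-0.03,0,0],[-1,-0.04,-0.03,0,0],[-1,-0.04,-0.03,0,0],[-1,-0.04,-0.03,0,0]]' 20; python3 -m pendant '[[-1,0,0,0,0.17],[-1,0,0,0,0.17],[-1,0,0,0,0.17],[-1,0,0,0,0.17],[-1,0,0,0,0.17],[-1,0,0,0,0.17],[-1,0,0,0,0.17],[-1,0,0,0,0.17]]'
cat > loc.py <<'E'
from h import *
p=[.5106,-.0237,-.0858]
s=env.get_state();t=np.array(s["tcp_pos"]);w,x,y,z=s["orientation"]
c,n=np.cos(p[2]),np.sin(p[2]);R=np.array([[c,n,0],[-n,c,0],[0,0,1]])
L=R@(t-[p[0],p[1],0]); X=R@np.array([1-2*(y*y+z*z),2*(x*y+w*z),2*(x*z-w*y)])
print("t %.2f local"%s["clock"],np.round(L*1000,1),"toolx in stand",np.round(X,3),"F stand",np.round(R@np.array(s["wrist_force"]),2),"gap",round(s["finger_gap"],4))
E
python3 loc.py
```

```text
clock: 1.7
tcp_pos: [0.4049, 0.2254, 0.2486]
orientation: [0.0, 0.148, 0.989, 0.0]
wrist_force: [1.2, 1.0, -0.4]
finger_gap: -0.0004
grip_force: 0.0
clock: 2.7
tcp_pos: [0.404, 0.2268, 0.2484]
orientation: [0.0, 0.739, 0.674, 0.0]
wrist_force: [0.8, -0.6, 0.0]
finger_gap: 0.0002
grip_force: 0.0
t 2.70 local [-127.6  240.4  248.4] toolx in stand [0.006 1.    0.   ] F stand [ 0.9  -0.54  0.02] gap 0.0002
```

```bash
python3 -m pendant '[[-1,-0.035,0.032,0,0],[-1,-0.035,0.032,0,0],[-1,-0.035,0.032,0,0],[-1,-0.035,0.032,0,0],[-1,0,0,0.05,0],[-1,0,0,0.05,0],[-1,0,0,0.05,0],[-1,0,0,0,0]]' ; python3 - <<'E'
import loc
from h import *
a=env.read_camera("top")[150:250,190:290,::-1];b=env.read_camera("side")[145:265,205:325,::-1]
cv2.imwrite("pics/z2.png",np.hstack([cv2.resize(x,(400,400),interpolation=cv2.INTER_CUBIC) for x in(a,b)]))
E
```

```text
clock: 3.7
tcp_pos: [0.516, 0.0763, 0.095]
orientation: [-0.003, 0.737, 0.676, -0.003]
wrist_force: [-0.5, -0.9, -0.2]
finger_gap: -0.0002
grip_force: 0.0
t 3.70 local [ -3.2 100.1  95. ] toolx in stand [ 0.     1.    -0.001] F stand [-0.44 -0.9  -0.18] gap -0.0002
```

View pics/z2.png

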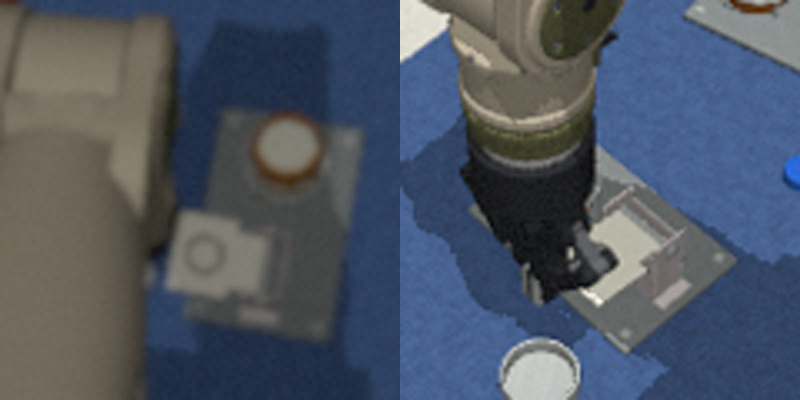

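The finger is just off the tag's free edge. I'll lower the tip below the edge and then approach until it touches.

```bash
python3 -m pendant '[[-1,0,0.003,0.014,0],[-1,0,0,0.014,0],[-1,-0.006,0,0,0],[-1,-0.004,0,0,0],[-1,0,0,0,0]]' >/dev/null; python3 loc.py; for i in 1 2 3; do :; done; python3 -m pendant '[[-1,-0.002,0,0,0],[-1,0,0,0,0]]' >/dev/null; python3 loc.py; python3 -m pendant '[[-1,-0.002,0,0,0],[-1,0,0,0,0]]' >/dev/null; python3 loc.py;  python3 -m pendant '[[-1,-0.001,0,0,0],[-1,0,0,0,0]]' >/dev/null; python3 loc.py
```

```text
t 4.42 local [ 3.6 90.  70.7] toolx in stand [0.001 1.    0.   ] F stand [-0.31 -1.08  0.05] gap -0.0001
t 4.67 local [ 3.5 88.4 70.5] toolx in stand [0. 1. 0.] F stand [0.74 0.02 0.14] gap 0.0001
t 4.92 local [ 3.4 86.4 70.4] toolx in stand [0. 1. 0.] F stand [-0.17  0.26  0.3 ] gap -0.0002
t 5.17 local [ 3.3 86.2 70.4] toolx in stand [-0.     1.     0.002] F stand [-0.11  5.65  0.39] gap -0.0002
```

```bash
python3 -m pendant '[[-1,-0.0002,0,-0.002,0],[-1,-0.0002,0,-0.002,0],[-1,0,0,0,0]]' >/dev/null; python3 loc.py; python3 -m pendant '[[-1,-0.0003,0,-0.002,0],[-1,-0.0004,0,-0.002,0],[-1,0,0,0,0]]' >/dev/null; python3 - <<'E'
import loc
from h import *
b=env.read_camera("side")[165:265,225:325,::-1]
cv2.imwrite("pics/z3.png",cv2.resize(b,(500,500),interpolation=cv2.INTER_CUBIC))
E
```

```text
t 5.55 local [ 3.3 85.6 74.5] toolx in stand [-0.     1.     0.001] F stand [-0.45  4.35  1.42] gap 0.0002
t 5.92 local [ 3.4 85.  78.6] toolx in stand [-0.     1.     0.001] F stand [-0.87  6.02  1.7 ] gap 0.0001
```

View pics/z3.png

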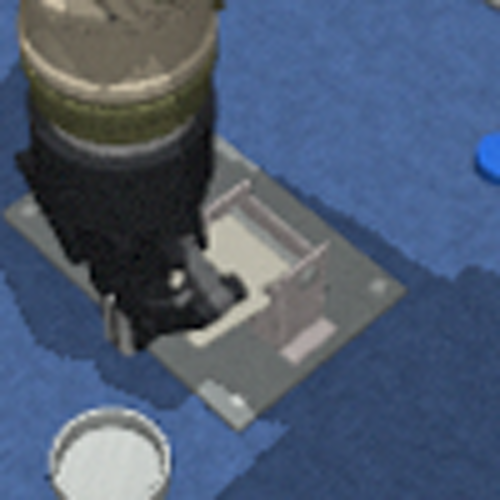

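```bash
python3 - <<'E'
from fit import *
p=[.5106,-.0237,-.0858]
for a in(.0,.1,.2,.3): print(a,((proj("side",W(p,tagL(a)+[[-.031,.026*np.cos(a),.064+.026*np.sin(a)]]))-[225,165])*5).round(0).tolist())
E
```

```text
0.0 [[106.0, 287.0], [197.0, 368.0], [271.0, 308.0]]
0.1 [[106.0, 278.0], [197.0, 358.0], [271.0, 304.0]]
0.2 [[108.0, 267.0], [199.0, 348.0], [272.0, 301.0]]
0.3 [[110.0, 256.0], [203.0, 337.0], [273.0, 297.0]]
```

The tag is following the finger (about 0.22 rad) and the stand hasn't moved. I'll keep going along the arc.

```bash
python3 -m pendant '[[-1,-0.0007,0,-0.0031,0],[-1,-0.0008,0,-0.0031,0],[-1,-0.0011,0,-0.0034,0],[-1,-0.0012,0,-0.0034,0],[-1,0,0,0,0]]' >/dev/null; python3 loc.py; python3 -m pendant '[[-1,-0.0015,0,-0.0033,0],[-1,-0.0016,0,-0.0033,0],[-1,-0.0019,0,-0.0031,0],[-1,-0.0019,0,-0.0031,0],[-1,0,0,0,0]]' >/dev/null; python3 - <<'E'
import loc
from h import *
a=env.read_camera("top")[165:245,215:295,::-1];b=env.read_camera("side")[150:265,215:330,::-1]
cv2.imwrite("pics/z4.png",np.hstack([cv2.resize(x,(400,400),interpolation=cv2.INTER_CUBIC) for x in(a,b)]))
E
```

```text
t 6.60 local [ 3.4 81.1 91.8] toolx in stand [-0.     1.     0.001] F stand [-0.36  6.03  2.32] gap -0.0
t 7.22 local [  3.4  74.3 104.8] toolx in stand [-0.     1.     0.002] F stand [-0.25  7.05  4.  ] gap 0.0001
```

View pics/z4.png

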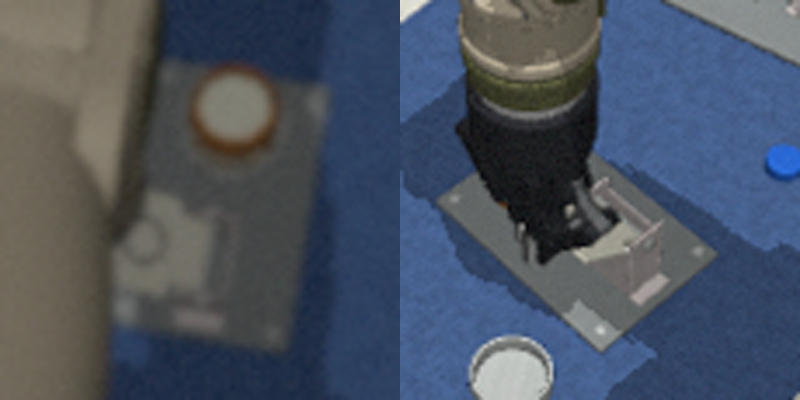

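```bash
python3 -m pendant '[[-1,-0.0018,0,-0.003,0],[-1,-0.0021,0,-0.0029,0],[-1,-0.0024,0,-0.0027,0],[-1,-0.0025,0,-0.0027,0],[-1,-0.0027,0,-0.0025,0],[-1,-0.0027,0,-0.0024,0],[-1,0,0,0,0]]' >/dev/null; python3 loc.py; python3 -m pendant '[[-1,-0.003,0,-0.0022,0],[-1,-0.003,0,-0.0022,0],[-1,-0.0064,0,-0.0037,0],[-1,-0.0066,0,-0.003,0],[-1,-0.007,0,-0.0023,0],[-1,0,0,0,0]]' >/dev/null; python3 loc.py
```

```text
t 8.20 local [  3.3  58.8 120.3] toolx in stand [ 0.001  1.    -0.001] F stand [0.49 0.3  0.85] gap 0.0001
t 8.95 local [  3.5  32.7 134. ] toolx in stand [ 0.001  1.    -0.   ] F stand [ 0.18 -0.2  -0.45] gap 0.0003
```

```bash
python3 - <<'E'
from h import *
a=env.read_camera("top")[165:245,215:295,::-1];b=env.read_camera("side")[150:265,215:330,::-1]
cv2.imwrite("pics/z5.png",np.hstack([cv2.resize(x,(400,400),interpolation=cv2.INTER_CUBIC) for x in(a,b)]))
E
```

```text
(no output)
```

View pics/z5.png

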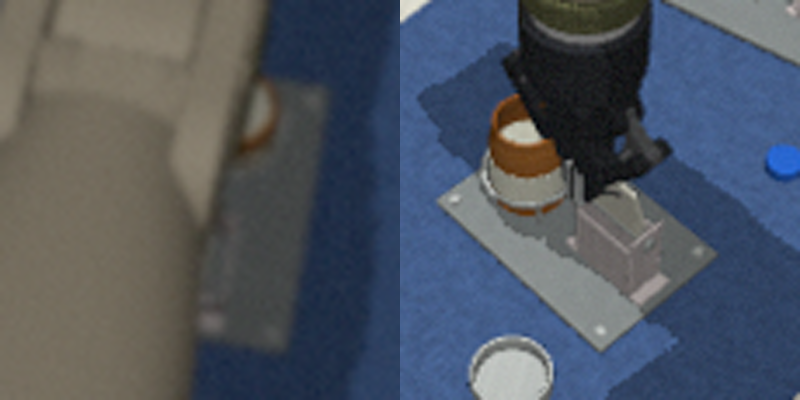

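The tag is off its +y rest and upright against the finger, and the stand corners are unchanged. I'll carry it over and then down.

```bash
python3 -m pendant '[[-1,-0.0064,0,0,0],[-1,-0.0064,0,0,0],[-1,-0.0064,0,0,0],[-1,-0.0063,0,0.0005,0],[-1,-0.0063,0,0.0005,0],[-1,-0.0052,0,0.0016,0],[-1,-0.0053,0,0.0016,0],[-1,0,0,0,0]]' >/dev/null; python3 loc.py; python3 -m pendant '[[-1,-0.0049,0,0.0025,0],[-1,-0.0049,0,0.0026,0],[-1,-0.0042,0,0.0035,0],[-1,-0.0042,0,0.0035,0],[-1,-0.0035,0,0.0043,0],[-1,-0.0035,0,0.0043,0],[-1,0,0,0,0]]' >/dev/null; python3 loc.py;  python3 -m pendant '[[-1,-0.0025,0,0.0048,0],[-1,-0.0025,0,0.0049,0],[-1,-0.0015,0,0.0052,0],[-1,-0.0015,0,0.0053,0],[-1,0,0,0,0]]' >/dev/null; python3 loc.py
```

```text
t 10.05 local [  3.2  -9.3 129.3] toolx in stand [ 0.001  1.    -0.   ] F stand [-0.39 -0.31 -0.2 ] gap -0.0003
t 10.93 local [  3.  -34.3 108.3] toolx in stand [0.001 1.    0.   ] F stand [-0.08  0.12 -0.48] gap 0.0003
t 11.55 local [  2.8 -42.   87.9] toolx in stand [0. 1. 0.] F stand [ 0.55 -0.66 -0.76] gap -0.0003
```

```bash
python3 -m pendant '[[-1,-0.001,0,0.003,0],[-1,-0.001,0,0.002,0],[-1,0,0,0,0]]' >/dev/null; python3 loc.py; python3 -m pendant '[[-1,0,0,0.001,0],[-1,0,0,0,0]]' >/dev/null; python3 loc.py;  python3 -m pendant '[[-1,0,0,0.001,0],[-1,0,0,0,0]]' >/dev/null; python3 loc.py
```

```text
t 11.93 local [  3.2 -44.1  83.5] toolx in stand [ 0.  1. -0.] F stand [-0.41 -0.   -0.46] gap 0.0001
t 12.18 local [  3.3 -44.1  82.6] toolx in stand [0. 1. 0.] F stand [0.16 0.25 0.42] gap 0.0004
t 12.43 local [  3.3 -44.   81.5] toolx in stand [0. 1. 0.] F stand [ 0.26  0.13 -0.53] gap 0.0002
```

```bash
python3 -m pendant '[[-1,0,0,0.001,0],[-1,0,0,0,0]]' >/dev/null; python3 loc.py; python3 -m pendant '[[-1,0,0,0.001,0],[-1,0,0,0,0]]' >/dev/null; python3 loc.py;  python3 - <<'E'
from h import *
a=env.read_camera("top")[165:245,215:295,::-1];b=env.read_camera("side")[150:265,215:330,::-1]
cv2.imwrite("pics/z6.png",np.hstack([cv2.resize(x,(400,400),interpolation=cv2.INTER_CUBIC) for x in(a,b)]))
E
```

```text
t 12.68 local [  3.3 -44.1  80.9] toolx in stand [0. 1. 0.] F stand [-1.64  0.19  3.38] gap -0.0001
t 12.93 local [  3.4 -44.1  80.7] toolx in stand [ 0.  1. -0.] F stand [-3.87 -0.27 10.51] gap 0.0001
```

View pics/z6.png

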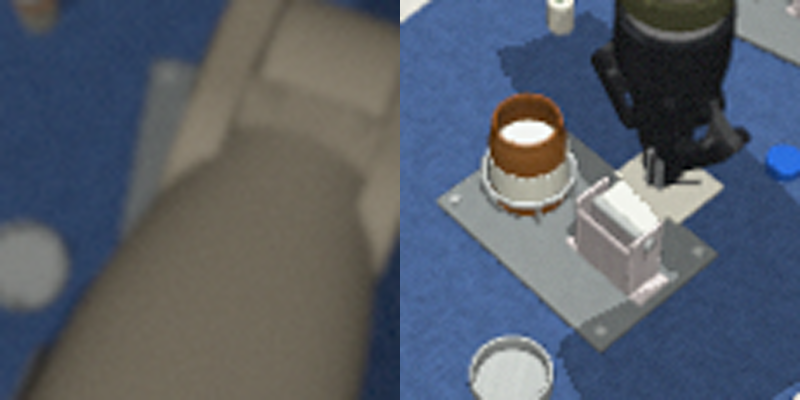

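The tag is flat on the −y side and on its stop: 10 N at exactly the expected height. I'll lift off and check.

```bash
python3 -m pendant '[[-1,0,0,-0.005,0],[-1,0,0,-0.03,0],[-1,0,0,-0.05,0],[-1,0,0,-0.05,0],[-1,0,-0.05,0,0],[-1,-0.05,-0.05,0,0],[-1,-0.05,0,0,0],[-1,-0.05,0,0,0]]' >/dev/null; python3 -m pendant '[[-1,-0.05,0,0,0],[-1,-0.05,0,0,0],[-1,0,0,0,0]]' >/dev/null;python3 - <<'E'
import loc
from h import *
a=env.read_camera("top")[160:250,210:300,::-1];b=env.read_camera("side")[150:265,215:330,::-1]
cv2.imwrite("pics/z7.png",np.hstack([cv2.resize(x,(400,400),interpolation=cv2.INTER_CUBIC) for x in(a,b)]))
from fit import W,tagL,pl
p=[.5106,-.0237,-.0858]
for k,o,s in(("top",(210,160),400/90),("side",(215,150),400/115)):
    print(k,[((proj(k,W(p,tagL(x)+[pl['nr'],pl['fl']]))-o)*s).round().tolist() for x in(np.pi,np.pi-.15)])
E
```

```text
t 14.40 local [ -91.  -291.5  214.1] toolx in stand [ 0.005  1.    -0.001] F stand [-0.98  1.14 -0.03] gap 0.0003
top [[[316.0, 225.0], [303.0, 311.0], [277.0, 335.0], [157.0, 73.0]], [[316.0, 223.0], [303.0, 309.0], [277.0, 335.0], [157.0, 73.0]]]
side [[[259.0, 140.0], [323.0, 188.0], [318.0, 253.0], [33.0, 201.0]], [[260.0, 130.0], [323.0, 179.0], [318.0, 253.0], [33.0, 201.0]]]
```

View pics/z7.png

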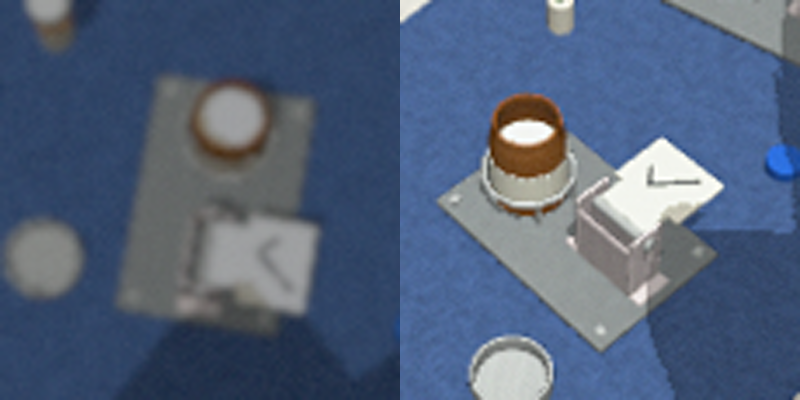

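The tick is showing and the tag's free corners, at (262,138) and (323,186) in the side crop, match fully down. The stand, jar and lid are where they were.

```bash
python3 -c "
from workcell import env
print(env.hand_in())"
```

```text
the job is handed in; nothing more can be done
None
```

The open jar's tag was pushed up and over with a closed fingertip and now lies flat, tick up, pressed onto its stop with about 10 N; in the last pictures the stand, jar and lid had not moved, and the job was handed in at about 14.5 s (the other two stands were not re-checked).

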